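# Show which brooch to mend and with which stone

## Robot

A 7-joint arm with a two-finger parallel gripper is mounted at the origin on the work surface. World frame = base frame: x ahead of the robot, y to its left, z up, the work surface at z = 0. Lengths are in m, angles in rad, forces in N, time in s.
With the tool pointing down it reaches from about 0.4 to 0.875 m from the base axis. Payload 19.3 kg.
Tool frame: the origin (TCP) lies between the finger pads, 19 mm behind the fingertips; this is the grasp point; z points along the fingers, y is the line along which they close (so a half turn about z gives the same grasp; the last joint's range is limited). The gripper opens to 85 mm and grips with 20 to 120 N. Pads are 22 mm wide; open, the fingers measure 114 mm over their backs; the gripper's body (76 mm by 85 mm) begins 54 mm behind the grasp point. The pads swing forward as they close: fully open they stand 13 mm farther back than shut.
Start: joints at [1.079, 0.521, -0.036, 1.599, 0.021, 1.021, -0.113], TCP at [0.256, -0.57, 0.25] pointing down, gripper open.
Joint ranges: [-2.91, 2.91], [-0.3, 2.13], [-1.5, 1.42], [0.17, 2.43], [-1.26, 4.41], [0.16, 1.93], [-2.52, 2.52]. Speed limits (rad/s): [1.89, 1.89, 2.39, 2.39, 3.01, 3.01, 3.01].

## Interface

Orientations are given as [roll, pitch, yaw] about the fixed x, y, z axes, in that order (R = Rz(yaw) Ry(pitch) Rx(roll)).
In Python, from workcell import observe, imaging, bot gives the robot as it stands.
- The arm moves only by the tool send_rows, never from a script. Its argument "plan" is text: rows parted by semicolons, each of 7 numbers parted by spaces: the shift along the tool's x, y, z in m, then the turn, a rotation vector about the tool's x, y, z in degrees, then the finger opening in m, from 0 to 0.0854. In form: dx dy dz rx ry rz claw; .... A call has 1 to 10 rows; each row is the pose to reach, as a shift and turn from the pose commanded when the call began, along the tool's axes at that moment; what a row does not reach only later rows make up. A row lasts 1/12 s, in which the tool goes at most 41.7 mm and 7.16 degrees, less where a joint would pass 70% of its speed; a pose out of reach is approached as far as the arm can. A call with a gripper value outside its range is refused whole. The fingers move at their own pace and stop on an object; "grip_force" is the grip in N (left out, the last holds). Time passes only in rows, so rows that repeat a pose let the fingers close. It gives the time, the measured TCP pose, the force, the opening and the grip force at its end, in the units of the state.
- observe(): the state, without advancing time (a new reading comes with each control period).
- imaging.grab_frame(name): name is "scene" or "side" or "wrist"; returns a dict with "color" (480x640x3 uint8, red, green, blue), "fx", "fy", "cx", "cy" (pixels), "eye" and "orientation" of the camera in the world; the wrist camera has in their place "tool_from_camera" (4x4, takes a point from camera to tool coordinates, whose origin is the TCP and whose axes are the flange's). Camera axes: x right, y down, z forward; pixel columns grow to the right and rows downward; lengths in m; the calibration is good to about 2 mm. A picture is of the moment at which its call begins: read the wrist's pose just before it. There is no depth.
- bot.job_done(): hands the job in; it is judged then, once.
The state is a dict: "clock": time; "qpos": joint angles; "qd": joint speeds; "joint_efforts": joint torques, N m; "position": TCP position; "tool_rot": TCP orientation; "force": force on the tool from outside, world axes, zero at the start; "moment": the same for the moment, N m; "grip_width": finger opening in m; "finger_force": force on a finger pad.
Only numpy, scipy, OpenCV 4.12 (cv2) and the standard library are available. Lean on these libraries where they do the work, as an engineer would, in place of code of your own. Each camera call takes 0.05 s, during which the arm holds its last target. There are 200 camera calls.

## Task

Show the setter which brooch to mend and with which stone. Push the sliding cover of the stone box fully open with the fingertips; then point straight down at the brooch whose setting is empty, and after that at the blue stone in the box, staying over each for about two seconds with the fingertips about 3 cm above it. Do not touch, move or pick up any brooch or stone, do not dip down over any of the others, leave the tools and the tin on the bench alone, and finish with the hand raised well clear, at least 20 cm above the bench.

Things in the scene. Friction and masses are not known exactly. Their poses are not given: they have to be found in the camera images.
- brooch_tray: Shallow light-wood tray, 80 (x) x 210 (y) x 14 mm high, fixed to the bench, three dark-felted compartments in a row along its y, centres at y = -68, 0, +68 mm, one brooch in each. Floor 5 mm above the bench. Origin under its centre. Turned by up to 0.25 rad; it stands left or right of the robot's centre line, the stone box on the other side.
- brooch_empty: Round silver brooch 46 mm across lying flat; origin at the centre of its underside, on the tray floor. A bezel ring (32 mm across, 28 to 29 mm inside) stands up to 8.5 mm above the origin; its setting is EMPTY: a black hollow inside the bezel, 4 mm above the origin. This is the brooch to mend. It may lie in any compartment of the tray.
- brooch_red: Round silver brooch 46 mm across lying flat; origin at the centre of its underside, on the tray floor. A bezel ring (32 mm across, 28 to 29 mm inside) stands up to 8.5 mm above the origin; a red domed stone fills it, top 14 mm above the origin.
- brooch_green: Round silver brooch 46 mm across lying flat; origin at the centre of its underside, on the tray floor. A bezel ring (32 mm across, 28 to 29 mm inside) stands up to 8.5 mm above the origin; a green domed stone fills it, top 14 mm above the origin.
- stone_box: Flat dark-wood box, 124 x 124 mm, sides 36 mm high, fixed; 2 x 2 cream-lined compartments 54 mm square, centres at x, y = +-29, +-28 mm, floor 5 mm above the bench, partitions 22 mm high; a stone in each. Origin under its centre. Its +x (away from the robot, turned by up to 0.25 rad) is the way the cover slides open; the end wall there is 27 mm high and the cover passes over it.
- cover (a joint): The box's light-wood sliding cover: travel in m along the box's +x, 0 = shut, 0.105 = fully open against its stop (starts between 0 and 0.015). It runs in the side grooves with a friction of about 1.5 N plus 4 N per m/s and stays where it is left. It cannot be lifted. Plate 6 mm thick, its top 34 mm above the bench.
- cleat (a point): Middle of the top edge of the push face of the cleat on the cover, 46 mm above the bench. The cleat is a strip 80 mm long (along box y), 12 mm higher than the cover plate, dark wood, with an upright push face to box -x and a sloping back. It is 47 mm beyond the box centre when shut, 152 mm when open. The cover is flat in front of it: fingertips set down there push it to +x.
- stone_blue: A polished dome-shaped stone, 28 mm across and 10 mm high, loose in one of the four compartments of the stone box; origin at the centre of its flat underside (5 mm above the bench). Hidden under the cover until that is opened. Colour: BLUE, the stone to point at.
- stone_red: A polished dome-shaped stone, 28 mm across and 10 mm high, loose in one of the four compartments of the stone box; origin at the centre of its flat underside (5 mm above the bench). Hidden under the cover until that is opened. Colour: red.
- stone_green: A polished dome-shaped stone, 28 mm across and 10 mm high, loose in one of the four compartments of the stone box; origin at the centre of its flat underside (5 mm above the bench). Hidden under the cover until that is opened. Colour: green.
- stone_amber: A polished dome-shaped stone, 28 mm across and 10 mm high, loose in one of the four compartments of the stone box; origin at the centre of its flat underside (5 mm above the bench). Hidden under the cover until that is opened. Colour: amber yellow.
- polish_tin: Bystander: round aluminium tin with a red lid, 54 mm across, 38 mm high, standing near the middle beyond the work; origin at the centre of its underside.
- ring_mandrel: Bystander: tapered steel ring stick, 270 mm long, 25 mm thick, lying roughly along x at the robot's right; origin under its middle.
- chasing_hammer: Bystander: small hammer, 200 mm long, lying roughly along y at the robot's left; head towards +y; about 26 mm high; origin at the bench under the handle's middle.
There are look-alikes about, which are no part of the job. Of the things that look like the stone_box, the larger one is meant. Leave any purple look-alike of the brooch_empty alone.

How it is judged:
By the outcome, as a careful person would: the job done as asked, in the order asked, and still so for the second after the job is handed in, with the robot touching nothing.
It also fails if it takes over 64 s, if anything falls off the work surface, if the arm or the gripper's body presses on something with over 40 N, if the wrist force passes 120 N, or if a joint passes its speed limit or range.

## Working session

There is one attempt and no reset: what is moved stays moved. The work goes in short steps, Python scripts to look and compute and a tool call to move; the robot and the scene stay as the last step left them, time stands still between calls to the robot, and variables do not carry over. Pictures are saved under pics/ and viewed, at most 10 in all, crops included, and the job is handed in when it is done.

Besides the shell and the picture viewer there is one more tool, called as a command line: name --argument value ..., lists and objects as JSON in quotes. send_rows: Moves the arm, as the interface text tells. Its arguments: {"type":"object","properties":{"plan":{"type":"string"},"grip_force":{"type":"number"}},"required":["plan"]}

```bash
mkdir -p pics; cat > h.py <<'E'
import numpy as np, cv2
from workcell import observe, imaging, bot
from scipy.spatial.transform import Rotation as Ro
def grab(n):
    s=observe(); f=imaging.grab_frame(n)
    if n=="wrist":
        T=np.array(f["tool_from_camera"]); R=rot(s["tool_rot"])
        f["R"]=R@T[:3,:3]; f["e"]=R@T[:3,3]+np.array(s["position"])
    else:
        f["R"]=rot(f["orientation"]); f["e"]=np.array(f["eye"])
    return f
def rot(o):
    o=np.array(o,float)
    if o.shape==(3,3): return o
    return Ro.from_euler("xyz",o).as_matrix() if o.size==3 else Ro.from_quat(o).as_matrix()
def ray(f,u,v):
    d=f["R"]@np.array([(u-f["cx"])/f["fx"],(v-f["cy"])/f["fy"],1]); return f["e"],d/np.linalg.norm(d)
def onz(f,u,v,z):
    e,d=ray(f,u,v); return e+d*(z-e[2])/d[2]
def tri(*er):
    A=sum(np.eye(3)-np.outer(d,d) for e,d in er); b=sum((np.eye(3)-np.outer(d,d))@e for e,d in er)
    return np.linalg.solve(A,b)
def proj(f,p):
    c=f["R"].T@(np.array(p)-f["e"]); return f["cx"]+f["fx"]*c[0]/c[2], f["cy"]+f["fy"]*c[1]/c[2]
def save(f,n): cv2.imwrite("pics/"+n,cv2.cvtColor(f["color"],cv2.COLOR_RGB2BGR))
E
python3 - <<'E'
from h import *
s=observe(); print({k:s[k] for k in("clock","position","tool_rot","force","grip_width")})
for n in("scene","side"):
    f=grab(n); save(f,n+"0.png"); print(n,f["orientation"],f["e"],f["fx"],f["R"])
E
```

```text
{'clock': 0.0, 'position': array([ 0.25570368, -0.56994514,  0.24940992]), 'tool_rot': array([-3.14039902e+00,  9.50565947e-05,  4.21763864e-01]), 'force': array([ 0.57024673, -0.06730053,  0.22264981]), 'grip_width': 0.08571693123601994}
scene [-2.12209288 -0.02008369  1.74403678] [1.30134971 0.12715744 0.54049575] 459.12355638591197 [[-0.17234044  0.51300285 -0.84090835]
 [ 0.98483271  0.10713977 -0.13647563]
 [ 0.02008234 -0.85167432 -0.5236865 ]]
side [-2.30419245 -0.00829402 -0.02994034] [ 0.50339246 -0.92276087  0.90985072] 569.2524288236118 [[ 0.99951744 -0.01388012  0.02778895]
 [-0.02993483 -0.66928093  0.74240618]
 [ 0.00829392 -0.74287979 -0.66937346]]
```

View pics/scene0.png

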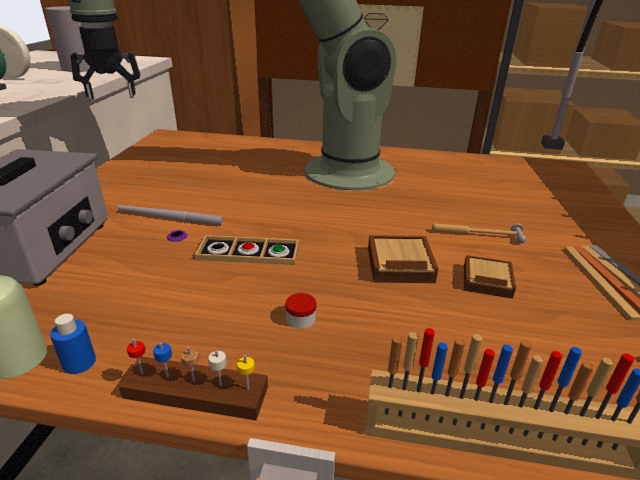

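View pics/side0.png

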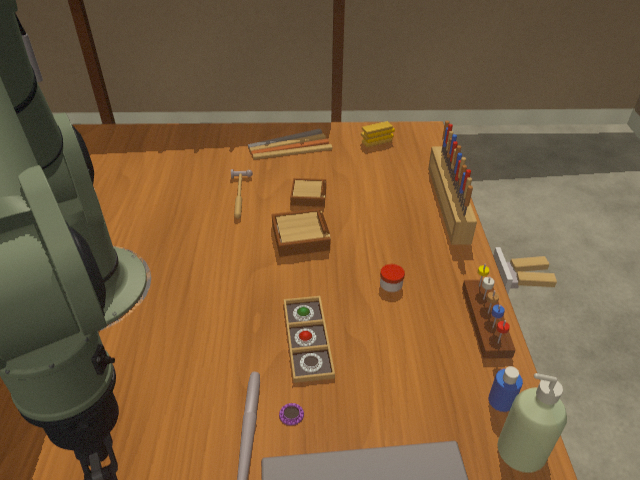

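Candidates: the brooches are at scene (218,248) empty, (248,248) red and (280,250) green, with a purple ring at (177,236). The purple ring lies outside the tray, so it's the look-alike. The boxes are at scene (402,258), the larger, and (489,275), smaller; the larger one is meant. I'll confirm both in a crop and measure.

```bash
python3 - <<'E'
from h import *
a=cv2.imread("pics/scene0.png"); b=cv2.imread("pics/side0.png")
def c(i,x,y): return cv2.resize(i[y:y+75,x:x+100],(400,300),interpolation=cv2.INTER_CUBIC)
cv2.imwrite("pics/m.png",np.vstack([np.hstack([c(a,355,220),c(b,250,195)]),np.hstack([c(a,200,213),c(b,260,310)])]))
fs,fd=grab("scene"),grab("side")
for n,p,q in [("empty",(218,248),(311.5,362.5)),("red",(248,246.5),(305.5,336)),("green",(280,249.5),(303.5,312)),("box",(402,250),(301,229))]:
    print(n,tri(ray(fs,*p),ray(fd,*q)).round(4),onz(fs,*p,.012).round(3),onz(fd,*q,.012).round(3))
E
```

```text
empty [ 0.5074 -0.2267  0.0062] [ 0.515 -0.223  0.012] [ 0.508 -0.232  0.012]
red [ 0.496  -0.1626  0.011 ] [ 0.496 -0.162  0.012] [ 0.497 -0.165  0.012]
green [ 0.4917 -0.0931  0.0089] [ 0.494 -0.091  0.012] [ 0.493 -0.098  0.012]
box [0.4858 0.1624 0.0339] [0.442 0.167 0.012] [0.488 0.182 0.012]
```

View pics/m.png

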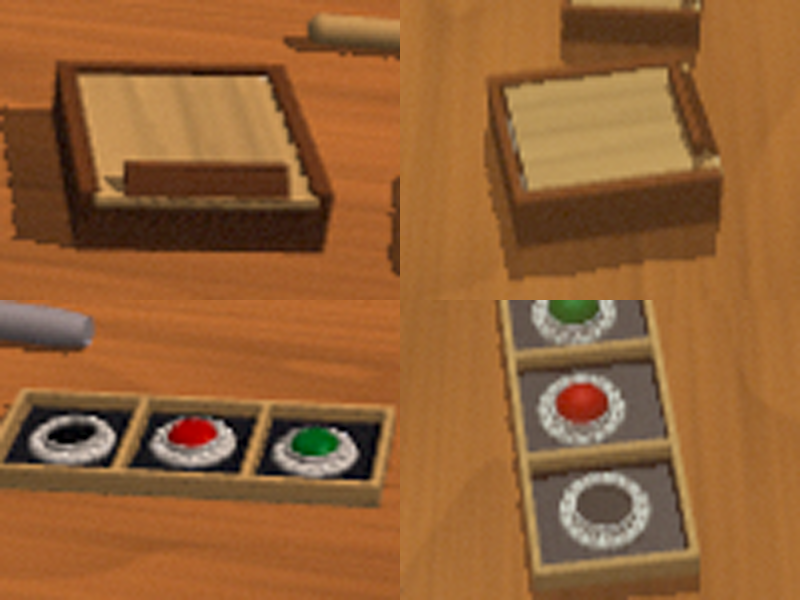

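The crops confirm both. The empty brooch is a black hollow in the tray's end compartment at scene (217,247), next to red (248,246) and green (280,249). The larger box has its cleat at scene (386–426,261).

```bash
python3 - <<'E'
from h import *
fs,fd=grab("scene"),grab("side")
P=[onz(fs,u,v,.036) for u,v in[(369.5,235.5),(426.25,236.5),(438.25,268.75)]]
Q=[onz(fd,u,v,.036) for u,v in[(272,214),(323,210.75),(330,237.5),(278.75,245.75)]]
print("scene",np.round(P,3));print("side",np.round(Q,3),np.mean(Q,0))
C=[onz(fs,u,v,.046) for u,v in[(386.25,260.75),(426.25,261.5)]]
d=C[1]-C[0];print("cleat",np.round(C,4),np.mean(C,0),np.linalg.norm(d),"yaw",np.arctan2(-d[0],d[1]))
for p,q in [((369.5,235.5),(278.75,245.75)),((426.25,236.5),(272,214)),((438.25,268.75),(323,210.75))]: print(tri(ray(fs,*p),ray(fd,*q)).round(4))
s=observe();print(s["qpos"])
E
```

```text
scene [[0.436 0.095 0.036]
 [0.415 0.216 0.036]
 [0.536 0.237 0.036]]
side [[0.416 0.213 0.036]
 [0.544 0.224 0.036]
 [0.557 0.119 0.036]
 [0.436 0.091 0.036]] [0.48806494 0.16183266 0.036     ]
cleat [[0.5434 0.1354 0.046 ]
 [0.5302 0.2124 0.046 ]] [0.53676827 0.17389002 0.046     ] 0.07814566901663551 yaw 0.16962308426691655
[0.4353 0.094  0.0347]
[0.415  0.2157 0.0353]
[0.5418 0.2332 0.035 ]
[ 1.07879156  0.52160155 -0.03630764  1.59964888  0.0212232   1.0211213
 -0.11277996]
```

```bash
cat >> h.py <<'E'
def shift(p,yaw=.165):
    s=observe(); R=rot(s["tool_rot"]); Rt=Ro.from_euler("xyz",[np.pi,0,yaw]).as_matrix()
    print("t",round(s["clock"],2),"pos",np.round(s["position"],4),"rpy",np.round(s["tool_rot"],3),"F",np.round(s["force"],1),"w",round(float(s["grip_width"]),4))
    print(" shift",np.round(R.T@(np.array(p)-s["position"]),4),"turn",np.round(np.degrees(Ro.from_matrix(R.T@Rt).as_rotvec()),2))
E
python3 - <<'E'
from h import *
shift([.45,-.2,.25]); shift([.51,.168,.16])
E
```

```text
t 0.3 pos [ 0.2558 -0.5701  0.2498] rpy [-3.141  0.     0.422] F [-0.2  0.6 -0.2] w 0.0853
 shift [ 3.287e-01 -2.582e-01 -1.000e-04] turn [-2.000e-02  1.000e-02  1.471e+01]
t 0.3 pos [ 0.2558 -0.5701  0.2498] rpy [-3.141  0.     0.422] F [-0.2  0.6 -0.2] w 0.0853
 shift [ 0.5341 -0.5693  0.09  ] turn [-2.000e-02  1.000e-02  1.471e+01]
```

send_rows --plan "0.033 -0.026 0 0 0 1.5 0; 0.065 -0.052 0 0 0 3 0; 0.098 -0.078 0 0 0 4.5 0; 0.131 -0.104 0 0 0 6 0; 0.164 -0.13 0 0 0 7.5 0; 0.197 -0.155 0 0 0 9 0; 0.23 -0.181 0 0 0 10.5 0; 0.263 -0.207 0 0 0 12 0; 0.296 -0.232 0 0 0 13.5 0; 0.329 -0.258 0 0 0 14.7 0"

```text
clock: 1.13
position: [0.4503, -0.1996, 0.2503]
tool_rot: [3.141, -0.0, 0.164]
force: [1.6, -0.8, 0.2]
grip_width: -0.0003
finger_force: 0.0
```

```bash
python3 - <<'E'
from h import *
shift([.51,.168,.17])
E
```

```text
t 1.13 pos [ 0.4503 -0.1996  0.2503] rpy [ 3.141 -0.     0.164] F [ 1.6 -0.8  0.2] w -0.0003
 shift [ 0.1188 -0.353   0.0802] turn [ 0.02 -0.03 -0.08]
```

send_rows --plan "0.012 -0.035 0.008 0 0 0 0; 0.024 -0.07 0.016 0 0 0 0; 0.036 -0.106 0.024 0 0 0 0; 0.048 -0.141 0.032 0 0 0 0; 0.06 -0.176 0.04 0 0 0 0; 0.072 -0.212 0.048 0 0 0 0; 0.084 -0.247 0.056 0 0 0 0; 0.096 -0.282 0.064 0 0 0 0; 0.108 -0.318 0.072 0 0 0 0; 0.119 -0.353 0.08 0 0 0 0"

```text
clock: 1.97
position: [0.5091, 0.1683, 0.1697]
tool_rot: [-3.141, -0.0, 0.165]
force: [1.2, 0.6, -0.2]
grip_width: 0.0001
finger_force: 0.0
```

```bash
python3 - <<'E'
from h import *
shift([.51,.168,.17])
f=grab("wrist"); save(f,"w1.png")
print(f["e"],f["R"].round(2), proj(f,[.5368,.174,.046]), proj(f,[.5100,.168,.034]), proj(f,np.array(observe()["position"])+[0,0,-.019]))
E
```

```text
t 1.97 pos [0.5091 0.1683 0.1697] rpy [-3.141 -0.     0.165] F [ 1.2  0.6 -0.2] w 0.0001
 shift [ 0.0008  0.0004 -0.0003] turn [-0.01 -0.02  0.01]
[0.59017871 0.18272817 0.29365492] [[ 0.16 -0.94 -0.31]
 [-0.99 -0.16 -0.05]
 [ 0.    0.32 -0.95]] (np.float64(326.03682795707334), np.float64(203.28418115296904)) (np.float64(328.0591108909257), np.float64(235.51206189272065)) (np.float64(311.39701967187034), np.float64(312.0236908585809))
```

View pics/w1.png

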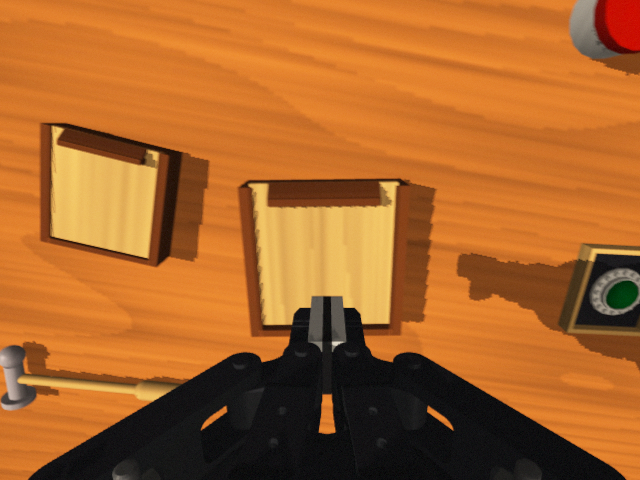

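The wrist view shows the cleat's push face at (326,206), centred between the box sides, and the shut fingertips at (327,297) on the box axis over the cover. I'll descend.

send_rows --plan "0 0 0.02 0 0 0 0; 0 0 0.045 0 0 0 0; 0 0 0.07 0 0 0 0; 0 0 0.09 0 0 0 0; 0 0 0.1 0 0 0 0; 0 0 0.105 0 0 0 0; 0 0 0.109 0 0 0 0; 0 0 0.112 0 0 0 0; 0 0 0.112 0 0 0 0"

```text
clock: 2.77
position: [0.5093, 0.1663, 0.0583]
tool_rot: [-3.141, -0.001, 0.165]
force: [-0.7, -0.3, 0.2]
grip_width: 0.0001
finger_force: 0.0
```

```bash
python3 - <<'E'
from h import *
shift([.51,.168,.057])
A=[]
for n,p in(("scene",[.51,.168,.038]),("side",[.51,.168,.038])):
    f=grab(n); u,v=proj(f,p); print(n,u,v)
    x,y=int(u)-50,int(v)-50; A.append(cv2.resize(f["color"][y:y+75,x:x+100,::-1],(400,300),interpolation=cv2.INTER_CUBIC)); print(x,y)
cv2.imwrite("pics/c2.png",np.hstack(A))
E
```

```text
t 2.77 pos [0.5093 0.1663 0.0583] rpy [-3.141e+00 -1.000e-03  1.650e-01] F [-0.7 -0.3  0.2] w 0.0001
 shift [ 0.001  -0.0016  0.0013] turn [-0.01 -0.03  0.  ]
scene 403.0216498940212 256.85151982825107
353 206
side 309.9470651775889 224.20615852556884
259 174
```

View pics/c2.png

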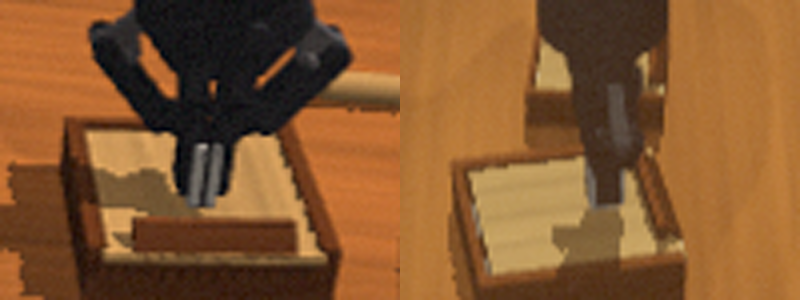

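The tips stand just above the cover, about 1 cm before the cleat. Pushing along tool x.

send_rows --plan "0.012 0 0.001 0 0 0 0; 0.025 0 0.001 0 0 0 0; 0.04 0 0.001 0 0 0 0; 0.055 0 0.001 0 0 0 0; 0.07 0 0.001 0 0 0 0; 0.085 0 0.001 0 0 0 0; 0.098 0 0.001 0 0 0 0; 0.108 0 0.001 0 0 0 0; 0.114 0 0.001 0 0 0 0; 0.116 0 0.001 0 0 0 0"

```text
clock: 3.7
position: [0.6241, 0.1855, 0.0574]
tool_rot: [-3.141, -0.001, 0.165]
force: [-1.5, 0.6, 0.5]
grip_width: -0.0
finger_force: 0.8
```

send_rows --plan "0.002 0 0 0 0 0 0; 0.004 0 0 0 0 0 0; 0.004 0 0 0 0 0 0"

```text
clock: 3.95
position: [0.6249, 0.1856, 0.0569]
tool_rot: [3.141, 0.005, 0.166]
force: [-15.6, -2.9, 10.5]
grip_width: -0.0003
finger_force: 7.9
```

The force jumped to 16 N, so the cover is against its stop. Backing off and rising, then I'll look.

send_rows --plan "-0.008 0 0 0 0 0 0; -0.018 0 0 0 0 0 0; -0.02 0 -0.02 0 0 0 0; -0.03 0 -0.05 0 0 0 0; -0.06 0 -0.085 0 0 0 0; -0.09 0 -0.12 0 0 0 0; -0.12 0 -0.155 0 0 0 0; -0.14 0 -0.18 0 0 0 0; -0.145 0 -0.19 0 0 0 0; -0.145 0 -0.19 0 0 0 0"

```text
clock: 4.78
position: [0.4837, 0.1621, 0.2506]
tool_rot: [-3.141, -0.006, 0.165]
force: [-0.2, 1.3, 0.4]
grip_width: 0.0002
finger_force: 0.0
```

```bash
python3 - <<'E'
from h import *
shift([.51,-.229,.25])
f=grab("wrist"); save(f,"w2.png"); np.save("w2.npy",{k:f[k] for k in("e","R","fx","fy","cx","cy")},allow_pickle=True)
print(f["fx"],f["cx"],f["cy"])
fs,fd=grab("scene"),grab("side")
for n,g in(("wrist",f),("scene",fs),("side",fd)):
    c=g["color"]; h=cv2.cvtColor(c,cv2.COLOR_RGB2HSV); m=((h[...,0]>100)&(h[...,0]<130)&(h[...,1]>120)&(h[...,2]>50)).astype(np.uint8)
    k,_,st,ce=cv2.connectedComponentsWithStats(m)
    for i in range(1,k):
        if st[i,4]>15: print(n,st[i],ce[i].round(1),onz(g,*ce[i],.010).round(3))
E
```

```text
t 4.78 pos [0.4837 0.1621 0.2506] rpy [-3.141 -0.006  0.165] F [-0.2  1.3  0.4] w 0.0002
 shift [-3.850e-02  3.901e-01  2.000e-04] turn [-0.02 -0.32  0.03]
359.8267510045372 326.65888774568003 242.16726924469967
wrist [339 222  26  24 476] [351.4 233.7] [0.46  0.132 0.01 ]
scene [379 249  12   7  65] [384.4 252.5] [0.457 0.13  0.01 ]
scene [  51  320   44   54 1504] [ 73.8 348.9] [ 0.843 -0.339  0.01 ]
scene [153 343  19  19 258] [162.2 352.4] [ 0.823 -0.199  0.01 ]
scene [432 343  15  38 330] [438.9 361.1] [0.758 0.232 0.01 ]
scene [493 345  20  39 373] [502.3 363.5] [0.744 0.33  0.01 ]
scene [558 347  24  40 437] [569.1 366.2] [0.73  0.433 0.01 ]
scene [617 369  23  39 437] [629.  388.4] [0.759 0.509 0.01 ]
side [452 135   5   6  16] [454.1 136.9] [0.962 0.627 0.01 ]
side [493 305  11  10  61] [498.1 309.4] [ 0.912 -0.098  0.01 ]
side [496 370  11  18 104] [500.2 378. ] [ 0.869 -0.276  0.01 ]
side [516 375   6  15  59] [518.6 382.4] [ 0.902 -0.287  0.01 ]
```

View pics/w2.png

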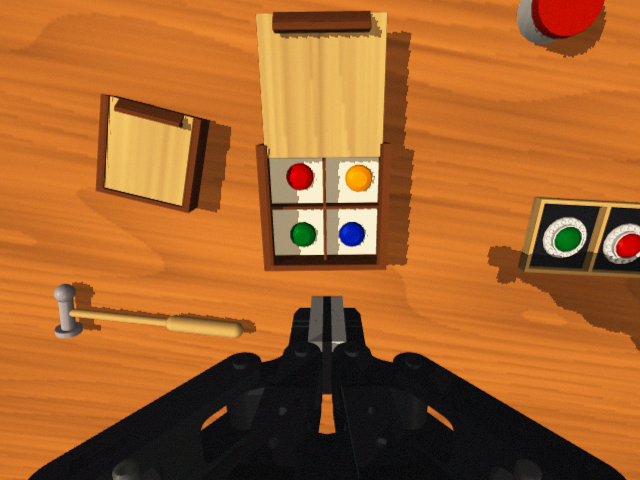

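The cover is open. The box holds red (300,177), amber (358,178), green (303,234) and blue (351,234), and blue is at the near right, about (0.459,0.131). I'll check the cover travel and go over the empty brooch.

send_rows --plan "-0.004 0.036 0 0 0 0 0; -0.008 0.076 0 0 0 0 0; -0.012 0.116 0 0 0 0 0; -0.016 0.156 0 0 0 0 0; -0.02 0.196 0 0 0 0 0; -0.025 0.236 0 0 0 0 0; -0.03 0.276 0 0 0 0 0; -0.034 0.316 0 0 0 0 0; -0.037 0.356 0 0 0 0 0; -0.0385 0.39 0 0 0 0 0"

```text
clock: 5.77
position: [0.5099, -0.2322, 0.2453]
tool_rot: [-3.141, 0.002, 0.164]
force: [0.8, -0.5, 0.9]
grip_width: -0.0001
finger_force: 0.0
```

```bash
python3 - <<'E'
from h import *
g=np.load("w2.npy",allow_pickle=True).item()
p=onz(g,322,31,.046); d=np.array([np.cos(.165),np.sin(.165)]); print("cleat",p,"travel",(p[:2]-[.4886,.164])@d-.047)
bx=[onz(g,u,v,.036) for u,v in((257,146),(391,146))]; print(np.round(bx,3))
f=grab("wrist"); save(f,"w3.png"); print(proj(f,[.509,-.23,.0135]))
shift([.509,-.23,.062])
fs=grab("scene");fd=grab("side")
for n,gg in(("wrist",f),("scene",fs),("side",fd)):
    u,v=map(int,proj(gg,[.509,-.23,.009])); r=30 if n=="wrist" else 9
    w=gg["color"][v-r:v+r,u-r:u+r].max(2); b=(w<(60 if n!="side" else 95)).astype(np.uint8)
    k,_,st,ce=cv2.connectedComponentsWithStats(b)
    for i in range(1,k):
        if st[i,4]>12: c=ce[i]+[u-r,v-r]; print(n,st[i],c.round(1),onz(gg,*c,.011).round(4))
E
```

```text
cleat [0.63384339 0.19161342 0.046     ] travel 0.10080631736232422
[[0.535 0.236 0.036]
 [0.555 0.115 0.036]]
(np.float64(324.977599165551), np.float64(207.7384319805339))
t 5.82 pos [ 0.5097 -0.2384  0.2451] rpy [3.139e+00 3.000e-03 1.580e-01] F [-5.9 -6.9 -1.3] w -0.0002
 shift [ 0.0011 -0.0088  0.1831] turn [ 0.14  0.15 -0.39]
wrist [   0    0   60   60 1923] [323.9 203.8] [ 0.5123 -0.2284  0.011 ]
wrist [ 15  20  26  26 525] [321.8 208.6] [ 0.507 -0.227  0.011]
scene [ 0  2 18 14 68] [211.4 243.6] [ 0.4993 -0.2436  0.011 ]
scene [ 6  6 12  5 43] [217.6 246. ] [ 0.5056 -0.227   0.011 ]
side [ 2  4 13  7 22] [309.5 358.8] [ 0.5041 -0.2223  0.011 ]
```

View pics/w3.png

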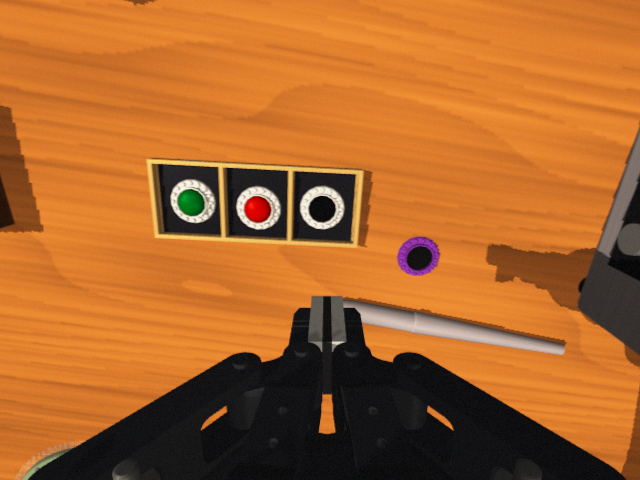

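The wrist view shows the empty brooch (black hollow) at (322,208), red (257,209), green (191,202) and the purple look-alike (419,257). It is at about (0.507,-0.228), and scene and wrist agree. Descending partway to check.

send_rows --plan "0 0 0 0 0 0 0; 0 0 0.02 0 0 0 0; 0 0 0.04 0 0 0 0; 0 0 0.06 0 0 0 0; 0 0 0.08 0 0 0 0; 0 0 0.095 0 0 0 0; 0 0 0.1 0 0 0 0; 0 0 0.1 0 0 0 0; 0 0 0.1 0 0 0 0"

```text
clock: 6.67
position: [0.5108, -0.2283, 0.1473]
tool_rot: [-3.141, 0.0, 0.166]
force: [0.5, 0.2, 0.1]
grip_width: 0.0
finger_force: 0.0
```

```bash
python3 - <<'E'
from h import *
f=grab("wrist"); shift([.507,-.228,.062]); R=[]
for n,gg in(("wrist",f),("scene",grab("scene"))):
    u,v=map(int,proj(gg,[.507,-.228,.009])); r=45 if n=="wrist" else 9
    b=(gg["color"][v-r:v+r,u-r:u+r].max(2)<60).astype(np.uint8)
    k,_,st,ce=cv2.connectedComponentsWithStats(b)
    for i in range(1,k):
        if st[i,4]>20: c=ce[i]+[u-r,v-r]; print(n,st[i],c.round(1),onz(gg,*c,.010).round(4))
E
```

```text
t 6.72 pos [ 0.511  -0.2285  0.1477] rpy [ 3.141e+00 -1.000e-03  1.660e-01] F [0.2 1.3 0. ] w -0.0002
 shift [-0.0039 -0.0012  0.0857] turn [ 0.02 -0.04  0.05]
wrist [   4    0   85   87 4027] [327.  235.4] [ 0.5111 -0.2279  0.01  ]
wrist [ 25  29  37  34 943] [323.8 240.3] [ 0.5069 -0.2261  0.01  ]
scene [ 0  2 18  6 47] [214.5 241.2] [ 0.4866 -0.2414  0.01  ]
scene [ 4  6 12  5 43] [217.6 246. ] [ 0.5041 -0.2277  0.01  ]
```

send_rows --plan "-0.002 -0.001 0.02 0 0 0 0; -0.004 -0.002 0.04 0 0 0 0; -0.004 -0.002 0.06 0 0 0 0; -0.004 -0.002 0.075 0 0 0 0; -0.004 -0.002 0.082 0 0 0 0; -0.004 -0.002 0.086 0 0 0 0; -0.004 -0.002 0.086 0 0 0 0; -0.004 -0.002 0.086 0 0 0 0; -0.004 -0.002 0.086 0 0 0 0; -0.004 -0.002 0.086 0 0 0 0"

```text
clock: 7.6
position: [0.5067, -0.2278, 0.0619]
tool_rot: [3.141, -0.001, 0.165]
force: [-0.1, 0.4, 0.3]
grip_width: 0.0001
finger_force: 0.0
```

send_rows --plan "0 0 0 0 0 0 0; 0 0 0 0 0 0 0; 0 0 0 0 0 0 0; 0 0 0 0 0 0 0; 0 0 0 0 0 0 0; 0 0 0 0 0 0 0; 0 0 0 0 0 0 0; 0 0 0 0 0 0 0; 0 0 0 0 0 0 0; 0 0 0 0 0 0 0"

```text
clock: 8.43
position: [0.5062, -0.2275, 0.061]
tool_rot: [-3.142, 0.0, 0.165]
force: [-0.7, 0.5, -0.3]
grip_width: 0.0004
finger_force: 0.0
```

```bash
python3 - <<'E'
from h import *
shift([.507,-.228,.062])
A=[]
for n in("scene","side"):
    f=grab(n); u,v=proj(f,[.507,-.228,.043]); x,y=int(u)-50,int(v)-45; print(n,u-x,v-y)
    A.append(cv2.resize(f["color"][y:y+75,x:x+100,::-1],(400,300),interpolation=cv2.INTER_CUBIC))
cv2.imwrite("pics/c4.png",np.hstack(A))
E
```

```text
t 8.43 pos [ 0.5062 -0.2275  0.061 ] rpy [-3.142  0.     0.165] F [-0.7  0.5 -0.3] w 0.0004
 shift [ 0.0007  0.0006 -0.001 ] turn [-0.    0.    0.01]
scene 50.4634225021195 45.464242762937516
side 50.879054577784245 45.800812070894494
```

View pics/c4.png

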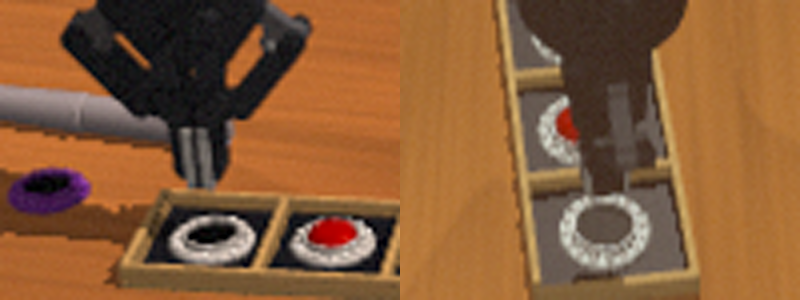

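The tips are where the projection puts them, about 3 cm over the empty brooch. Completing the dwell, then rising.

send_rows --plan "0 0 0 0 0 0 0; 0 0 0 0 0 0 0; 0 0 0 0 0 0 0; 0 0 0 0 0 0 0; 0 0 0 0 0 0 0; 0 0 0 0 0 0 0; 0 0 0 0 0 0 0; 0 0 0 0 0 0 0; 0 0 0 0 0 0 0; 0 0 0 0 0 0 0"

```text
clock: 9.37
position: [0.5062, -0.2276, 0.061]
tool_rot: [-3.142, 0.0, 0.165]
force: [-0.5, -0.5, -0.1]
grip_width: -0.0002
finger_force: 0.0
```

send_rows --plan "0 0 0 0 0 0 0; 0 0 0 0 0 0 0; 0 0 0 0 0 0 0; 0 0 -0.02 0 0 0 0; 0 0 -0.05 0 0 0 0; 0 0 -0.085 0 0 0 0; 0 0 -0.12 0 0 0 0; 0 0 -0.155 0 0 0 0; 0 0 -0.18 0 0 0 0; 0 0 -0.19 0 0 0 0"

```text
clock: 10.2
position: [0.5072, -0.228, 0.2548]
tool_rot: [3.139, -0.004, 0.165]
force: [0.4, -0.1, 0.1]
grip_width: -0.0002
finger_force: 0.0
```

```bash
python3 - <<'E'
from h import *
shift([.459,.131,.25])
E
```

```text
t 10.2 pos [ 0.5072 -0.228   0.2548] rpy [ 3.139 -0.004  0.165] F [ 0.4 -0.1  0.1] w -0.0002
 shift [ 0.0114 -0.362   0.004 ] turn [ 0.13 -0.24 -0.  ]
```

send_rows --plan "0.001 -0.04 0 0 0 0 0; 0.003 -0.08 0 0 0 0 0; 0.005 -0.12 0 0 0 0 0; 0.006 -0.16 0 0 0 0 0; 0.008 -0.2 0 0 0 0 0; 0.009 -0.24 0 0 0 0 0; 0.01 -0.28 0 0 0 0 0; 0.011 -0.32 0 0 0 0 0; 0.011 -0.35 0 0 0 0 0; 0.011 -0.362 0 0 0 0 0"

```text
clock: 11.03
position: [0.4563, 0.1356, 0.2508]
tool_rot: [-3.14, 0.0, 0.17]
force: [0.1, 0.8, -0.1]
grip_width: 0.0001
finger_force: 0.0
```

send_rows --plan "0 0 0 0 0 0 0; 0 0 0.03 0 0 0 0; 0 0 0.06 0 0 0 0; 0 0 0.085 0 0 0 0; 0 0 0.1 0 0 0 0; 0 0 0.1 0 0 0 0; 0 0 0.1 0 0 0 0"

```text
clock: 11.62
position: [0.4574, 0.1306, 0.1507]
tool_rot: [3.141, 0.002, 0.165]
force: [0.8, 0.2, 0.5]
grip_width: -0.0004
finger_force: 0.0
```

```bash
python3 - <<'E'
from h import *
for n in("wrist","scene"):
    g=grab(n);h=cv2.cvtColor(g["color"],cv2.COLOR_RGB2HSV); m=((h[...,0]>100)&(h[...,0]<130)&(h[...,1]>120)&(h[...,2]>50)).astype(np.uint8)
    k,_,st,ce=cv2.connectedComponentsWithStats(m)
    for i in range(1,k):
        p=onz(g,*ce[i],.011)
        if st[i,4]>15 and p[0]<.6: print(n,st[i],p.round(4))
shift([.459,.131,.064])
E
```

```text
wrist [309 215  35  34 918] [0.4598 0.1321 0.011 ]
scene [379 249  12   7  65] [0.4585 0.1304 0.011 ]
t 11.72 pos [0.4581 0.1311 0.1519] rpy [-3.142e+00 -1.000e-03  1.650e-01] F [0.1 0.2 0.3] w 0.0002
 shift [0.0008 0.0002 0.0879] turn [-0.01 -0.06 -0.02]
```

Both cameras agree on (0.459,0.131), so I'm descending to point.

send_rows --plan "0.001 0 0.02 0 0 0 0; 0.001 0 0.04 0 0 0 0; 0.001 0 0.06 0 0 0 0; 0.001 0 0.075 0 0 0 0; 0.001 0 0.083 0 0 0 0; 0.001 0 0.087 0 0 0 0; 0.001 0 0.087 0 0 0 0; 0.001 0 0.087 0 0 0 0; 0.001 0 0.087 0 0 0 0; 0.001 0 0.087 0 0 0 0"

```text
clock: 12.55
position: [0.4591, 0.1316, 0.0648]
tool_rot: [-3.141, -0.001, 0.165]
force: [0.2, 0.4, -0.0]
grip_width: -0.0003
finger_force: 0.0
```

send_rows --plan "0 0 0 0 0 0 0; 0 0 0 0 0 0 0; 0 0 0 0 0 0 0; 0 0 0 0 0 0 0; 0 0 0 0 0 0 0; 0 0 0 0 0 0 0; 0 0 0 0 0 0 0; 0 0 0 0 0 0 0; 0 0 0 0 0 0 0; 0 0 0 0 0 0 0"

```text
clock: 13.38
position: [0.4585, 0.1315, 0.064]
tool_rot: [-3.142, 0.0, 0.165]
force: [0.0, 0.1, 1.0]
grip_width: 0.0
finger_force: 0.0
```

send_rows --plan "0 0 0 0 0 0 0; 0 0 0 0 0 0 0; 0 0 0 0 0 0 0; 0 0 0 0 0 0 0; 0 0 0 0 0 0 0; 0 0 0 0 0 0 0; 0 0 0 0 0 0 0; 0 0 0 0 0 0 0; 0 0 0 0 0 0 0; 0 0 0 0 0 0 0"

```text
clock: 14.22
position: [0.4586, 0.1315, 0.064]
tool_rot: [-3.142, -0.0, 0.165]
force: [0.5, -0.1, 0.0]
grip_width: 0.0001
finger_force: 0.0
```

send_rows --plan "0 0 0 0 0 0 0; 0 0 0 0 0 0 0; 0 0 -0.02 0 0 0 0; 0 0 -0.05 0 0 0 0; 0 0 -0.085 0 0 0 0; 0 0 -0.12 0 0 0 0; 0 0 -0.155 0 0 0 0; 0 0 -0.19 0 0 0 0; 0 0 -0.22 0 0 0 0; 0 0 -0.24 0 0 0 0"

```text
clock: 15.05
position: [0.4589, 0.1316, 0.3071]
tool_rot: [-3.141, -0.003, 0.165]
force: [0.9, -0.2, 1.0]
grip_width: 0.0001
finger_force: 0.0
```

send_rows --plan "0 0 -0.01 0 0 0 0; 0 0 -0.01 0 0 0 0; 0 0 -0.01 0 0 0 0; 0 0 -0.01 0 0 0 0; 0 0 -0.01 0 0 0 0; 0 0 -0.01 0 0 0 0"

```text
clock: 15.55
position: [0.4582, 0.1314, 0.313]
tool_rot: [3.141, 0.002, 0.165]
force: [-0.4, 0.5, 0.4]
grip_width: 0.0002
finger_force: 0.0
```

```bash
python3 - <<'E'
from h import *
shift([.459,.131,.3]); f=grab("wrist"); save(f,"w5.png")
E
```

```text
t 15.55 pos [0.4582 0.1314 0.313 ] rpy [3.141e+00 2.000e-03 1.650e-01] F [-0.4  0.5  0.4] w 0.0002
 shift [0.0007 0.0005 0.013 ] turn [0.01 0.1  0.02]
```

View pics/w5.png

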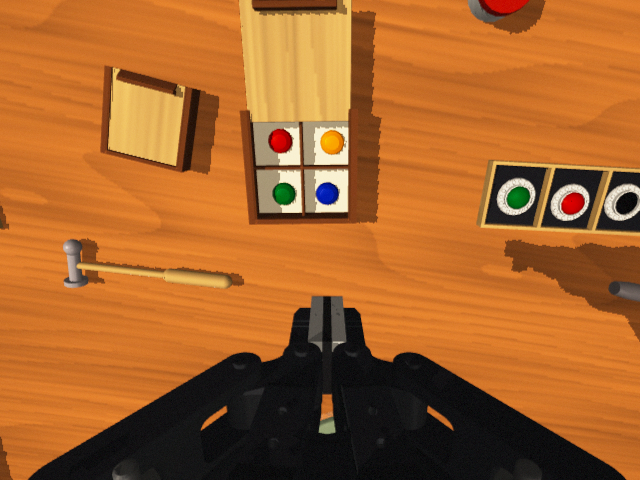

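The cover is open, the four stones and three brooches are in their places, and the hand is raised with TCP at 0.31 m. I'm handing the job in.

```bash
python3 -c "
from h import *
print(bot.job_done())"
```

```text
the job is handed in; nothing more can be done
None
```

I pushed the cover open against its stop, pointed at the empty brooch and then at the blue stone for just over two seconds each at about 3 cm, raised the hand to 0.31 m and handed the job in at about 15.6 s; no verdict was returned.

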